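# Close and lock the irrigation valve box

### The arm

A 6-joint arm with a two-finger parallel gripper is mounted at the origin on the work surface. World frame = base frame: x ahead of the robot, y to its left, z up, the work surface at z = 0. Lengths are in m, angles in rad, forces in N, time in s.
With the tool pointing down it reaches from about 0.25 to 0.775 m from the base axis. Payload 4 kg.
Tool frame: the origin (TCP) lies midway between the tips of the shut fingers; the grasp point (between the pads) lies bot.grip_depth behind it (bot.grip_depth is the distance from the TCP to the grasp point, in m); z points along the fingers, y is the direction in which the jaws open and shut (so a half turn about z gives the same grasp; the last joint's range is limited). The gripper opens to 85 mm and grips with 20 to 120 N. Pads are 22 mm wide; open, the fingers measure 114 mm over their backs; the gripper's body (76 mm by 85 mm) begins 54 mm behind the grasp point. The pads swing forward as they close: fully open they stand 13 mm farther back than shut.
Start: joints at [-1.236, 0.087, 1.371, -0, 1.684, -0.103], TCP at [0.233, -0.498, 0.205] pointing down, gripper open.
Joint ranges: [-3.1, 3.1], [-0.76, 2.03], [0.27, 2.55], [-1.08, 4.22], [0.17, 2.65], [-2.57, 2.57]. Speed limits (rad/s): [2.79, 2.79, 3.14, 3.14, 3.14, 3.14].

### API

Orientations are given as a 3x3 rotation matrix whose columns are the frame's x, y, z axes.
In Python, from bench import sensors, snapshot, bot gives the robot as it stands.
- The arm moves only by the shell command python3 -m handwheel 'ROWS' [FORCE]. ROWS is JSON, a list of rows, each an object with "gripper": the opening, from -1 (shut) to 1 (fully open); "delta_pos": the shift along the tool's x, y, z in m, a list of three; "turn": the turn about the tool's z in rad. A call has 1 to 10 rows; each row shifts and turns the pose as measured when the row begins, along the tool's axes as they then stand; what a row does not reach is not made up. A row lasts 1/12 s, in which the tool goes at most 41.7 mm and 7.16 degrees, less where a joint would pass 70% of its speed; a pose out of reach is approached as far as the arm can. A call with a gripper value outside its range is refused whole. The fingers move at their own pace and stop on an object; FORCE is the grip in N (left out, the last holds). Time passes only in rows, so rows that do not move let the fingers close. It gives the time, the measured TCP pose, the force and the opening at its end, in the units of the state.
- sensors.read_state(): the state, without advancing time (a new reading comes with each control period).
- snapshot(name): name is "scene" or "top" or "wrist"; returns a dict with "img" (400x640x3 uint8, blue, green, red), "K" (3x3 intrinsics, pixels), "distortion" ([k1, k2, p1, p2, k3] as OpenCV has them; the pictures are not rectified), "extrinsics" (4x4, takes a point from world to camera coordinates); the wrist camera has in their place "mount" (4x4, takes a point from camera to tool coordinates, whose origin is the TCP and whose axes are the flange's). Camera axes: x right, y down, z forward; pixel columns grow to the right and rows downward; lengths in m; the calibration is good to about 2 mm. A picture is of the moment at which its call begins: read the wrist's pose just before it. There is no depth.
- bot.hand_in(): hands the job in, once; it reports no verdict.
The state is a dict: "time_s": time; "joints": joint angles; "joint_velocities": joint speeds; "joint_efforts": joint torques, N m; "position": TCP position; "ee_rot": TCP orientation; "force": force on the tool from outside, world axes, zero at the start; "wrist_torque": the same for the moment, N m; "opening": opening from 0.0 (shut) to 1.0 (fully open).
Only numpy, scipy, OpenCV 4.12 (cv2) and the standard library are available. Lean on these libraries where they do the work, as an engineer would, in place of code of your own. Each camera call takes 0.05 s, during which the arm holds its last target. There are 200 camera calls.

### The job

Put the loose green cover into the opening of the irrigation valve box so that it lies fully home on its gasket, then turn the yellow quarter-turn latch clockwise until its tongue drops into the locking notch over the cover. Turn gently and stop when it has dropped: do not force the latch or the cover, leave the other things on the bench where they are, and let go at the end.

Things in the scene. Friction and masses are not known exactly. Their poses are not given: they have to be found in the camera images.
- cover_grip (a point): grip of the loose green cover: a flat plate 110 mm along its x, 140 along y, 12 thick, 0.35 kg, right way up on the bench. A black upright grip block stands on its middle, 14 mm wide along x, 70 long along y, 36 tall. This point is in the block, 36 mm above the plate's underside, 12 below the block's top; z up. The cover may go in either way round (half a turn)
- cover_home (a point): where cover_grip is, and how its axes lie, when the cover is home in the box's opening. The opening is 115 x 145 mm, 2.5 mm clear of the cover all round; a black gasket ledge 8 mm below the deck carries the cover, whose top then stands 4 mm above the deck. This point is 36 mm above the ledge, 113 mm above the bench
- box: green irrigation valve box, fixed to the bench, 180 mm along x, 280 along y; origin under its middle. Its flat top deck is 85 mm above the bench. The middle of the opening lies at y = -45 mm, the latch's upright axis at y = +75 mm of its frame, both at x = 0
- latch_grip (a point): yellow wing of the latch, on its upright turning axis: a bar 12 mm thick along y, 46 long along x, from 22 mm below to 14 above this point, which is 125 mm above the bench riding on the rail, 120 dropped. A steel tongue under it points along +x to 66 mm. A spring pulls the latch down with 8 N: it drops by itself if straddled loosely; squeezing fingers hold it up till they open or follow
- latch_foot (a point): foot of the latch axis on the deck, fixed to the box, 85 mm above the bench, axes as the box's. Round it, at radius 26 to 36 mm, lies a curved steel strike rail 5.5 mm high; a nub under the tongue rides on it. The rail ends in a 8 mm notch with a dark 13 mm high end stop right behind it. The nub has 1 mm (0.03 rad) of play either way in it
- latch (a joint): angle of the latch, rad, growing clockwise from above; at 0 the tongue points along the box's +x, after a quarter turn along its -y, over the cover. Starts at 0 to 0.2. The strike is adjustable: the notch lies anywhere from 1.05 to 1.57, told only by feel, by sight or by the drop. Turning takes 0.1 to 0.2 N m; over 0.8 N m against the end stop is forcing
- pot_a: brown peat pot with a blue tape patch, 76 mm wide, 85 mm tall; origin under its base. A bystander
- pot_b: a second such peat pot, a bystander
- pot_c: a third such peat pot, a bystander
- screwdriver: screwdriver lying on the bench, a bystander
- bottle: white bottle with a blue label, 64 mm wide, 170 mm tall, a bystander
- spare_valve: black spare valve, 80 x 36 x 77 mm, a bystander
- trowel: flat trowel with a wooden handle lying on the bench, a bystander
Not all that is in view belongs to the job. There is more than one size of the part that bears cover_grip; the job needs the largest.

How it is judged:
On the way, in this order (a step that is already met when the one before it is completed fails the run):
1. the cover lies home in the box's opening while the latch is still open (horizontal distance between cover_grip and cover_home below 0.006 m and z of cover_grip in the frame of cover_home between -0.003 and 0.0025 m and angle between the x axis of cover_grip and the x axis of cover_home, either way round below 0.08 rad and angle between cover_grip's own z axis and vertical below 0.04 rad and value of joint latch below 0.5 rad), for 0.2 s.
2. the latch is turned over the cover and has dropped into its locking notch (horizontal distance between cover_grip and cover_home below 0.006 m and z of cover_grip in the frame of cover_home between -0.003 and 0.0025 m and angle between the x axis of cover_grip and the x axis of cover_home, either way round below 0.08 rad and angle between cover_grip's own z axis and vertical below 0.04 rad and value of joint latch above 0.9 rad and z of latch_grip in the frame of latch_foot between 0.0338 and 0.0375 m), for 0.2 s.
At the end, for the whole second after the job is handed in: The cover lies home on its ledge in the box (within 6 mm and 0.08 rad level with its home, its height within 3 mm, tilt under 0.04 rad), the latch has turned by more than 0.9 rad and its wing has sunk from about 40 to between 33.8 and 37.5 mm above the deck, in its notch, all at rest and released (all of step 2 and linear speed of cover below 0.01 m/s and velocity of joint latch between -0.05 and 0.05 rad/s); the robot touches nothing.
It fails at once if the latch is forced: more than 30 N between the latch and the strike rail or box (contact force between latch and box above 30 N).
It fails at once if the cover is forced: more than 60 N between it and the box (contact force between cover and box above 60 N).
It fails at once if a bystander is moved by more than 30 mm (distance of any of pot_a, pot_b, pot_c, screwdriver, bottle, spare_valve, trowel from where it was at the start of the episode above 0.03 m).
It also fails if it takes over 67 s, if anything falls off the work surface, if the arm or the gripper's body presses on something with over 40 N, if the wrist force passes 120 N, or if a joint passes its speed limit or range.

## Working session

There is one attempt and no reset: what is moved stays moved. The work goes in short steps, Python scripts to look and compute and a shell command to move; the robot and the scene stay as the last step left them, time stands still between calls to the robot, and variables do not carry over. Pictures are saved under pics/ and viewed, about 8 in all and at most 12, crops included, and the job is handed in when it is done.

```bash
ls; mkdir -p pics; cat > h.py <<'E'
import numpy as np, cv2
from bench import sensors, snapshot, bot
def cam(name):
    st=sensors.read_state(); s=snapshot(name)
    if name=="wrist":
        T=np.eye(4);T[:3,:3]=np.array(st["ee_rot"]);T[:3,3]=st["position"]
        C=T@np.array(s["mount"])
    else: C=np.linalg.inv(np.array(s["extrinsics"]))
    return s["img"],np.array(s["K"]),np.array(s["distortion"]),C
def cast(px,K,D,C,z):
    u=cv2.undistortPoints(np.array(px,float).reshape(-1,1,2),K,D).reshape(-1,2)
    d=np.c_[u,np.ones(len(u))]@C[:3,:3].T
    return C[:3,3]+d*((z-C[2,3])/d[:,2])[:,None]
def proj(P,K,D,C):
    E=np.linalg.inv(C); r=cv2.Rodrigues(E[:3,:3])[0]
    return cv2.projectPoints(np.array(P,float).reshape(-1,1,3),r,E[:3,3],K,D)[0].reshape(-1,2)
E
python3 - <<'E'
from h import *
import pickle
o={}
for n in("top","scene"):
    r=cam(n); o[n]=r; cv2.imwrite(f"pics/{n}0.png",r[0])
    print(n,r[3].round(3).tolist())
pickle.dump(o,open("o.pkl","wb"))
st=sensors.read_state();print(st["time_s"],bot.grip_depth,np.round(st["ee_rot"],3).tolist(),st["force"])
E
```

```text
pics
top [[0.025, -0.99, 0.138, 0.39], [-1.0, -0.024, 0.01, -0.009], [-0.007, -0.138, -0.99, 1.389], [0.0, 0.0, 0.0, 1.0]]
scene [[0.809, 0.462, -0.363, 1.042], [0.588, -0.642, 0.493, -0.637], [-0.005, -0.612, -0.791, 1.1], [0.0, 0.0, 0.0, 1.0]]
0.1 0.0187 [[0.906, 0.424, -0.001], [0.424, -0.906, 0.002], [0.0, -0.002, -1.0]] [ 0.59103838  0.40063621 -0.77448289]
```

View pics/top0.png

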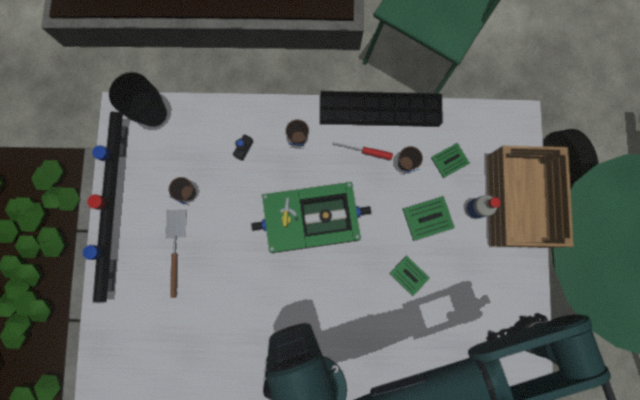

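View pics/scene0.png

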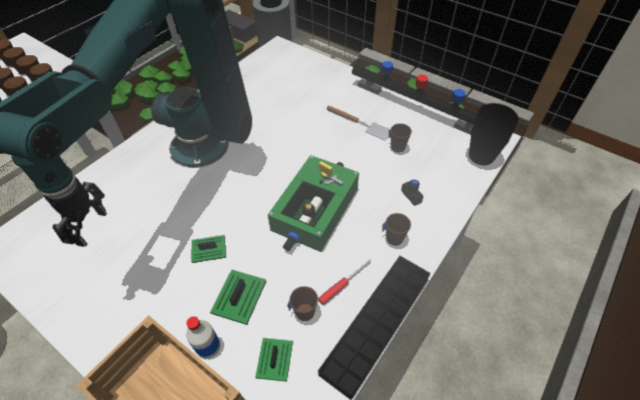

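The top picture shows three green covers at (450,160), (428,218) and (410,275). The one at (428,218) looks largest. The box is near (312,217), with its opening on the right and the yellow latch at about (287,220), tongue pointing up (+x).

```bash
python3 - <<'E'
from h import *
import pickle
o=pickle.load(open("o.pkl","rb"))
for n in("top","scene"):
    im,K,D,C=o[n]
    hsv=cv2.cvtColor(im,cv2.COLOR_BGR2HSV)
    m=cv2.inRange(hsv,(50,90,50),(80,255,255))
    m=cv2.morphologyEx(m,cv2.MORPH_CLOSE,np.ones((5,5)))
    for c in cv2.findContours(m,cv2.RETR_EXTERNAL,cv2.CHAIN_APPROX_NONE)[0]:
        (u,v),s,a=cv2.minAreaRect(c)
        if cv2.contourArea(c)<300 or min(s)>200:continue
        for z in (0.012,0.085):
            p=cast(c.reshape(-1,2),K,D,C,z)
            r=cv2.minAreaRect((p[:,:2]*1000).astype(np.float32))
            print(n,(round(u),round(v)),z,np.round(r[0],1),np.round(r[1],1),round(r[2],1))
im=o["top"][0]; a=cv2.resize(im[140:300,240:480],None,fx=3.3,fy=3.3,interpolation=cv2.INTER_CUBIC)
cv2.imwrite("pics/topcrop.png",a)
E
```

```text
top (34, 387) 0.012 [-27.2 872. ] [ 72.9 159.4] 3.1
top (34, 387) 0.085 [ -5.  825.3] [ 69.1 150.9] 3.1
top (410, 276) 0.012 [ 352.9 -296.2] [96.5 72.1] 45.9
top (410, 276) 0.085 [ 354.9 -280.9] [91.4 68.3] 45.9
top (428, 218) 0.012 [ 536.8 -357. ] [103.8 134.6] 18.4
top (428, 218) 0.085 [ 529.  -338.6] [ 98.3 127.4] 18.4
top (311, 217) 0.012 [531.6  20.6] [186.1 291.9] 9.5
top (311, 217) 0.085 [524.1  19. ] [176.3 276.4] 9.5
top (28, 253) 0.012 [396.8 937.5] [245.2 617.7] 80.5
top (28, 253) 0.085 [396.4 887.3] [232.2 584.9] 80.5
top (596, 254) 0.012 [ 455.5 -905. ] [287.9 639.4] 85.9
top (596, 254) 0.085 [ 452.  -857.5] [272.6 605.5] 85.9
top (450, 160) 0.012 [ 729.7 -430.7] [74.4 97.1] 30.0
top (450, 160) 0.085 [ 711.7 -408.4] [70.5 91.9] 30.0
top (436, 7) 0.012 [1274.5 -396.6] [338.4 286.4] 58.8
top (436, 7) 0.085 [1227.7 -376.1] [320.5 271.2] 58.8
scene (274, 359) 0.012 [ 731.  -434.8] [76.4 98.5] 30.2
scene (274, 359) 0.085 [ 751.9 -448.4] [71.3 91.9] 30.2
scene (238, 296) 0.012 [ 537.6 -359.8] [106.3 136.8] 18.8
scene (238, 296) 0.085 [ 571.5 -378.4] [ 99.1 127.6] 18.8
scene (208, 249) 0.012 [ 355.4 -299.1] [95.8 77.1] 46.9
scene (208, 249) 0.085 [ 401.5 -321.8] [89.4 71.9] 46.9
scene (313, 194) 0.012 [488.1  64. ] [188.  297.1] 9.9
scene (313, 194) 0.085 [525.3  16.9] [175.4 277.1] 9.9
scene (150, 82) 0.012 [-437.   170.4] [432.6 228.4] 81.0
scene (150, 82) 0.085 [-337.7  116.3] [403.6 213.1] 81.0
```

View pics/topcrop.png

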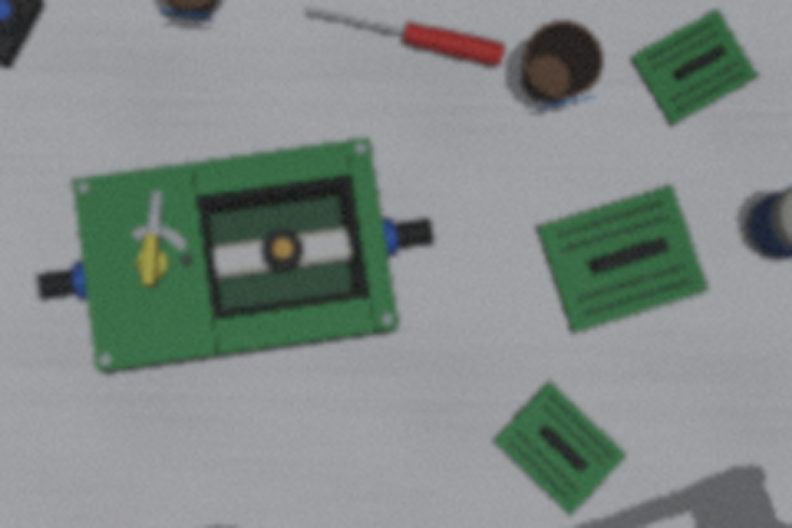

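```bash
python3 - <<'E'
from h import *
import pickle
o=pickle.load(open("o.pkl","rb"))
im,K,D,C=o["top"]
print("stop",cast([[296.7,218.2]],K,D,C,.098),"wingtop",cast([[285.8,219]],K,D,C,.139))
print(np.round(snapshot("wrist")["mount"],3).tolist())
E
python3 -m handwheel '[{"gripper":1,"delta_pos":[0.041,0,0],"turn":0},{"gripper":1,"delta_pos":[0.041,0,0],"turn":0},{"gripper":1,"delta_pos":[0.041,0,0],"turn":0},{"gripper":1,"delta_pos":[0.041,0,0],"turn":0},{"gripper":1,"delta_pos":[0.041,0,0],"turn":0},{"gripper":1,"delta_pos":[0.041,0,0],"turn":0},{"gripper":1,"delta_pos":[0.041,0,0],"turn":0},{"gripper":1,"delta_pos":[0.041,0,0],"turn":0}]' 40
python3 -m handwheel '[{"gripper":0,"delta_pos":[0,0,0],"turn":-0.125},{"gripper":0,"delta_pos":[0,0,0],"turn":-0.125},{"gripper":0,"delta_pos":[0,0,0],"turn":-0.125},{"gripper":0,"delta_pos":[0,0,0],"turn":-0.125},{"gripper":0,"delta_pos":[0,0,0],"turn":-0.125},{"gripper":0,"delta_pos":[0,0,0],"turn":-0.125},{"gripper":0,"delta_pos":[0,0,0],"turn":-0.125},{"gripper":0,"delta_pos":[0,0,0],"turn":-0.125},{"gripper":0,"delta_pos":[0,0,0],"turn":-0.125},{"gripper":0,"delta_pos":[0,0,0],"turn":-0.125}]'
```

```text
stop [[0.51715296 0.06030307 0.098     ]] wingtop [[0.51000244 0.08979523 0.139     ]]
[[-0.001, -0.956, -0.293, 0.075], [1.0, -0.001, -0.0, -0.001], [-0.0, -0.293, 0.956, -0.169], [0.0, 0.0, 0.0, 1.0]]
time_s: 0.82
position: [0.5301, -0.3616, 0.1989]
ee_rot: [[0.914, 0.406, -0.008], [0.406, -0.914, 0.003], [-0.006, -0.007, -1.0]]
force: [0.3, -0.6, 0.3]
opening: 1.001
time_s: 1.65
position: [0.539, -0.3508, 0.1883]
ee_rot: [[-0.103, 0.995, -0.017], [0.995, 0.103, 0.015], [0.017, -0.015, -1.0]]
force: [-0.1, -0.2, -0.0]
opening: 0.5
```

```bash
python3 -m handwheel '[{"gripper":0,"delta_pos":[0,0,0],"turn":-0.11},{"gripper":0,"delta_pos":[0,0,0],"turn":-0.11},{"gripper":0,"delta_pos":[0,0,0],"turn":0}]'
python3 - <<'E'
from h import *
im,K,D,C=cam("wrist"); cv2.imwrite("pics/w1.png",im)
hsv=cv2.cvtColor(im,cv2.COLOR_BGR2HSV)
m=cv2.inRange(hsv,(50,90,40),(80,255,255)); m=cv2.morphologyEx(m,cv2.MORPH_CLOSE,np.ones((9,9)))
for c in cv2.findContours(m,cv2.RETR_EXTERNAL,cv2.CHAIN_APPROX_NONE)[0]:
    if cv2.contourArea(c)<2000: continue
    p=cast(c.reshape(-1,2),K,D,C,.012); r=cv2.minAreaRect((p[:,:2]*1000).astype(np.float32))
    print("plate",np.round(r[0],1),np.round(r[1],1),round(r[2],1),cv2.boundingRect(c))
E
```

```text
time_s: 1.9
position: [0.5385, -0.3503, 0.1861]
ee_rot: [[-0.331, 0.944, -0.02], [0.943, 0.331, 0.018], [0.023, -0.013, -1.0]]
force: [-0.5, 0.1, 0.3]
opening: 0.5
plate [ 980.8 -464.9] [ 80.8 141.1] 36.4 (578, 326, 62, 74)
plate [ 720.1 -416.9] [78.6 74.3] 29.9 (413, 247, 71, 58)
plate [ 537.1 -356.6] [108.4 138.4] 18.4 (268, 117, 106, 126)
plate [ 355.9 -295.4] [101.4  79.4] 46.5 (107, 5, 124, 121)
```

View pics/w1.png

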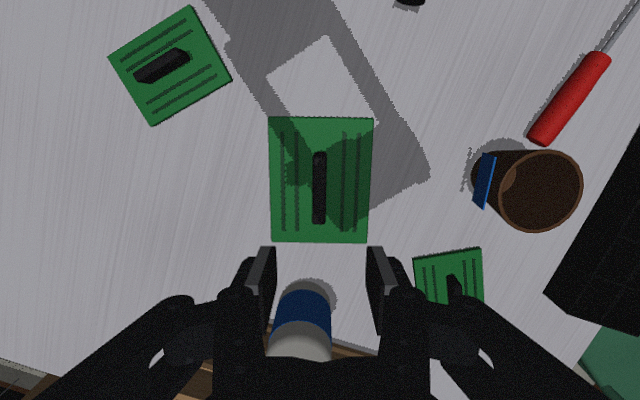

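The wrist picture shows the 108 x 138 mm cover at about (320,180), grip block on it and lying 18.4° round. This is the largest of the three, so it is the right one. The bottle stands clear behind it.

```bash
python3 -m handwheel '[{"gripper":0,"delta_pos":[-0.01,-0.002,0.02],"turn":0.015},{"gripper":0,"delta_pos":[0,0,0.03],"turn":0},{"gripper":0,"delta_pos":[0,0,0.03],"turn":0},{"gripper":0,"delta_pos":[0,0,0.03],"turn":0},{"gripper":0,"delta_pos":[0,0,0],"turn":0}]'
```

```text
time_s: 2.37
position: [0.5396, -0.3603, 0.0753]
ee_rot: [[-0.297, 0.955, -0.014], [0.955, 0.298, 0.013], [0.016, -0.01, -1.0]]
force: [-1.5, 0.2, -2.7]
opening: 0.498
```

```bash
python3 -m handwheel '[{"gripper":0,"delta_pos":[0.003,-0.001,0.02],"turn":-0.018},{"gripper":0,"delta_pos":[0,0,0.02],"turn":0},{"gripper":0,"delta_pos":[0,0,0.012],"turn":0},{"gripper":0,"delta_pos":[0,0,0.001],"turn":0}]'
```

```text
time_s: 2.7
position: [0.5379, -0.3577, 0.0236]
ee_rot: [[-0.308, 0.951, -0.013], [0.951, 0.308, 0.012], [0.015, -0.008, -1.0]]
force: [-0.0, 0.4, -0.5]
opening: 0.503
```

```bash
python3 -m handwheel '[{"gripper":0,"delta_pos":[0,0,0.004],"turn":-0.008},{"gripper":-1,"delta_pos":[0,0,0],"turn":0},{"gripper":-1,"delta_pos":[0,0,0],"turn":0},{"gripper":-1,"delta_pos":[0,0,0],"turn":0},{"gripper":-1,"delta_pos":[0,0,0],"turn":0},{"gripper":-1,"delta_pos":[0,0,0],"turn":0},{"gripper":-1,"delta_pos":[0,0,0],"turn":0}]' 60
```

```text
time_s: 3.28
position: [0.5419, -0.3609, 0.0279]
ee_rot: [[-0.314, 0.95, -0.003], [0.95, 0.314, 0.004], [0.004, -0.002, -1.0]]
force: [0.1, -0.9, -0.3]
opening: 0.002
```

```bash
python3 - <<'E'
from h import *
im,K,D,C=cam("wrist"); cv2.imwrite("pics/w2.png",im)
st=sensors.read_state();print(st["force"],st["wrist_torque"],st["position"])
E
```

```text
[ 1.0761662  -0.4733342   0.29033938] [-0.06324915 -0.00031703  0.04080536] [ 0.54194563 -0.36100595  0.02799046]
```

View pics/w2.png

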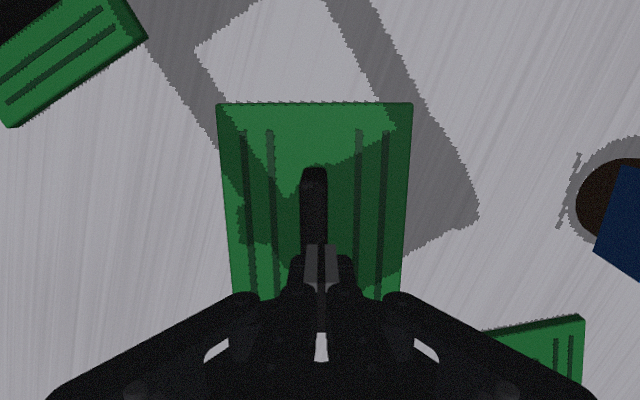

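```bash
python3 - <<'E'
from h import *
im,K,D,C=cam("wrist")
st=sensors.read_state();T=np.array(st["position"]);R=np.array(st["ee_rot"])
print("tcp",proj([T,T-R[:,2]*bot.grip_depth,T-R[:,2]*.03],K,D,C).round())
hsv=cv2.cvtColor(im,cv2.COLOR_BGR2HSV)
m=cv2.inRange(hsv,(50,60,25),(85,255,255)); m=cv2.morphologyEx(m,cv2.MORPH_CLOSE,np.ones((9,9)))
cs=[c for c in cv2.findContours(m,cv2.RETR_EXTERNAL,cv2.CHAIN_APPROX_NONE)[0] if cv2.contourArea(c)>3000]
# far corners of plate cast at z
far=[[217,103],[412,103]]
for z in(.0,.012,.03,-.01):
    p=cast(far,K,D,C,z); print(z,p.round(4).tolist(),np.linalg.norm(p[0]-p[1]).round(4))
print("blocktop far",cast([[314,170]],K,D,C,.048), "blk w", [np.linalg.norm(np.diff(cast([[300,200],[328,200]],K,D,C,z),axis=0)).round(4) for z in(.012,.048)])
E
```

```text
tcp [[320. 240.]
 [320. 256.]
 [320. 266.]]
0.0 [[0.4616, -0.3089, 0.0], [0.5694, -0.2735, 0.0]] 0.1135
0.012 [[0.4651, -0.3077, 0.012], [0.5663, -0.2744, 0.012]] 0.1066
0.03 [[0.4704, -0.306, 0.03], [0.5617, -0.2759, 0.03]] 0.0962
-0.01 [[0.4586, -0.3099, -0.01], [0.5719, -0.2726, -0.01]] 0.1193
blocktop far [[ 0.52548238 -0.31941618  0.048     ]] blk w [np.float64(0.0166), np.float64(0.0134)]
```

```bash
python3 - <<'E'
from h import *
im,K,D,C=cam("wrist")
a=np.radians(18.4);X=np.array([np.cos(a),np.sin(a),0]);Y=np.array([-np.sin(a),np.cos(a),0]);c=np.array([.5375,-.3575,0])
for z in(.012,.048):
  for y in(.035,.0,-.035):
    print(z,y,proj([c+s*.007*X+y*Y+[0,0,z] for s in(-1,1)],K,D,C).round().tolist())
cv2.imwrite("pics/w2c.png",cv2.resize(np.clip(im[90:350,220:420].astype(float)*2.5,0,255).astype(np.uint8),None,fx=3,fy=3,interpolation=2)[:600*2][:780])
E
python3 -c "
import cv2;a=cv2.imread('pics/w2c.png');cv2.imwrite('pics/w2c.png',a[180:])"
```

```text
0.012 0.035 [[302.0, 166.0], [327.0, 166.0]]
0.012 0.0 [[304.0, 223.0], [327.0, 223.0]]
0.012 -0.035 [[305.0, 275.0], [327.0, 275.0]]
0.048 0.035 [[298.0, 181.0], [328.0, 181.0]]
0.048 0.0 [[300.0, 249.0], [328.0, 249.0]]
0.048 -0.035 [[301.0, 309.0], [327.0, 309.0]]
```

View pics/w2c.png

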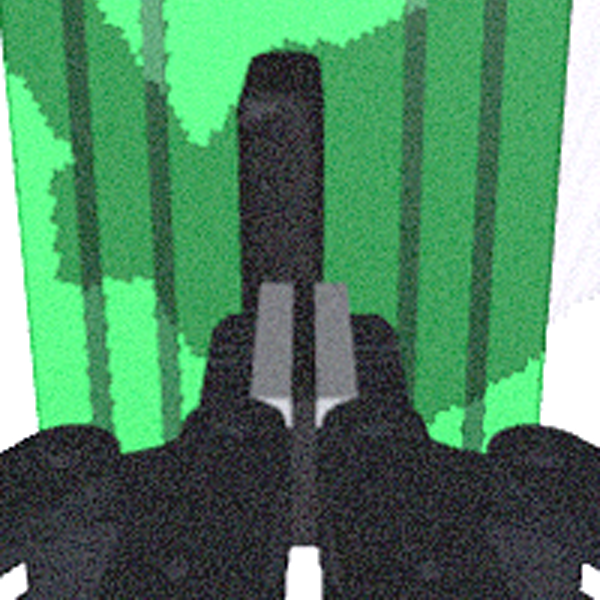

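```bash
python3 -m handwheel '[{"gripper":-1,"delta_pos":[0,0,-0.015],"turn":0},{"gripper":-1,"delta_pos":[0,0,-0.015],"turn":0},{"gripper":-1,"delta_pos":[0,0,0],"turn":0}]'
python3 - <<'E'
from h import *
im,K,D,C=cam("wrist"); cv2.imwrite("pics/w3.png",im)
hsv=cv2.cvtColor(im,cv2.COLOR_BGR2HSV)
m=cv2.inRange(hsv,(50,60,25),(85,255,255)); m=cv2.morphologyEx(m,cv2.MORPH_CLOSE,np.ones((9,9)))
for c in cv2.findContours(m,cv2.RETR_EXTERNAL,cv2.CHAIN_APPROX_NONE)[0]:
    if cv2.contourArea(c)>3000: print(cv2.boundingRect(c))
st=sensors.read_state();print(st["force"],st["wrist_torque"],st["opening"],st["joint_velocities"])
E
```

```text
time_s: 3.68
position: [0.5405, -0.3599, 0.0562]
ee_rot: [[-0.314, 0.95, -0.007], [0.949, 0.314, 0.007], [0.009, -0.005, -1.0]]
force: [1.5, 0.4, -0.2]
opening: 0.004
(456, 295, 104, 78)
(231, 105, 172, 210)
(0, 0, 173, 127)
[ 0.39883282  0.34199699 -0.36702169] [ 0.06503215 -0.02203503  0.00741467] -0.0003853724041894116 [ 0.00096988  0.01953756  0.0345292   0.00080958 -0.00759764  0.00135533]
```

View pics/w3.png

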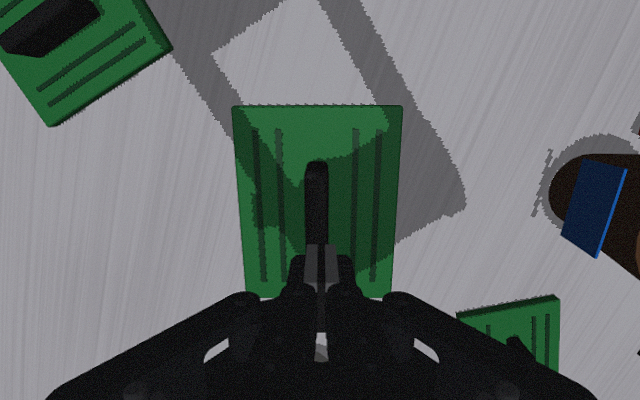

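```bash
python3 - <<'E'
from h import *
s=snapshot("wrist");K=np.array(s["K"]);D=np.array(s["distortion"]);M=np.array(s["mount"])
print(K.round(1).tolist(),D)
px=[[303,244],[318,244],[325,244],[340,244],[303,283],[318,283],[325,283]]
u=cv2.undistortPoints(np.array(px,float).reshape(-1,1,2),K,D).reshape(-1,2)
d=np.c_[u,np.ones(len(u))]@M[:3,:3].T
for x in(.011,0,-.011): print(x,(M[:3,3]+d*((x-M[0,3])/d[:,0])[:,None]).round(4)[:,1:].tolist())
print(sensors.read_state()["position"])
E
```

```text
[[326.4, 0.0, 320.8], [0.0, 326.4, 200.1], [0.0, 0.0, 1.0]] [-0.03515569  0.          0.          0.          0.        ]
0.011 [[-0.0079, -0.0279], [-0.0008, -0.0279], [0.0025, -0.0279], [0.0096, -0.0279], [-0.0061, -0.0623], [-0.0005, -0.0623], [0.0021, -0.0623]]
0 [[-0.0093, -0.004], [-0.0011, -0.004], [0.0028, -0.004], [0.0111, -0.004], [-0.0072, -0.0442], [-0.0007, -0.0442], [0.0023, -0.0442]]
-0.011 [[-0.0108, 0.0199], [-0.0013, 0.0199], [0.0031, 0.0199], [0.0126, 0.0199], [-0.0083, -0.0261], [-0.0009, -0.0261], [0.0026, -0.0261]]
[ 0.53938343 -0.35903054  0.0534145 ]
```

Picture w3 shows the fingers shut on top of the block at (318,250). They never went round it, and the pad tips look 20–28 mm short of the TCP. I'll open them again and feel downward for the plate.

```bash
python3 -m handwheel '[{"gripper":-0.2,"delta_pos":[0.002,-0.001,-0.005],"turn":0},{"gripper":-0.2,"delta_pos":[0,0,0],"turn":0},{"gripper":-0.2,"delta_pos":[0,0,0],"turn":0},{"gripper":-0.2,"delta_pos":[0,0,0.015],"turn":0},{"gripper":-0.2,"delta_pos":[0,0,0.015],"turn":0},{"gripper":-0.2,"delta_pos":[0,0,0.005],"turn":0},{"gripper":-0.2,"delta_pos":[0,0,0.005],"turn":0},{"gripper":-0.2,"delta_pos":[0,0,0],"turn":0}]'
```

```text
time_s: 4.45
position: [0.5352, -0.3552, 0.0129]
ee_rot: [[-0.314, 0.949, -0.015], [0.949, 0.314, 0.014], [0.018, -0.01, -1.0]]
force: [-0.6, 0.2, -0.6]
opening: 0.396
```

```bash
python3 -m handwheel '[{"gripper":-0.2,"delta_pos":[-0.003,0.001,0.003],"turn":0},{"gripper":-0.2,"delta_pos":[0,0,0],"turn":0}]'; python3 -m handwheel '[{"gripper":-0.2,"delta_pos":[0,0,0.003],"turn":0},{"gripper":-0.2,"delta_pos":[0,0,0],"turn":0}]'
```

```text
time_s: 4.62
position: [0.5371, -0.3578, 0.0096]
ee_rot: [[-0.314, 0.949, -0.015], [0.949, 0.314, 0.014], [0.018, -0.01, -1.0]]
force: [-0.5, 0.1, -0.8]
opening: 0.396
time_s: 4.78
position: [0.5378, -0.3584, 0.0073]
ee_rot: [[-0.313, 0.949, -0.014], [0.949, 0.314, 0.013], [0.016, -0.009, -1.0]]
force: [-0.3, -0.2, 0.2]
opening: 0.401
```

```bash
python3 - <<'E'
from h import *
im,K,D,C=cam("wrist"); cv2.imwrite("pics/w4.png",im)
st=sensors.read_state();print(st["force"],st["wrist_torque"],st["position"])
E
```

```text
[-0.20360065 -0.28495334 -0.18493743] [-0.04796674 -0.02297664 -0.06108106] [ 0.53807869 -0.35868934  0.00793132]
```

View pics/w4.png

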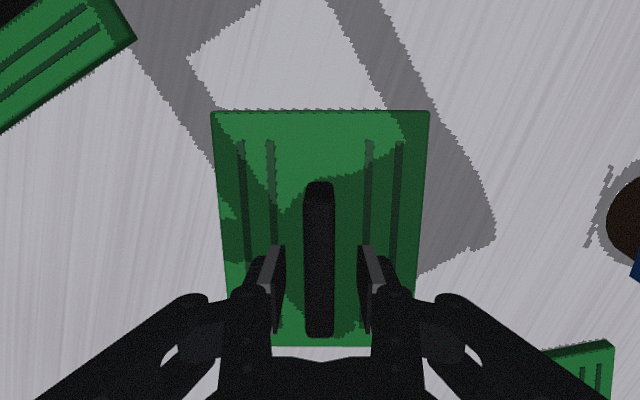

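The fingers now straddle the block, which is centred at about (319,260). There is no contact yet, so I keep feeling down.

```bash
python3 -m handwheel '[{"gripper":-0.2,"delta_pos":[0,0,0.003],"turn":0},{"gripper":-0.2,"delta_pos":[0,0,0],"turn":0}]';python3 -m handwheel '[{"gripper":-0.2,"delta_pos":[0,0,0.003],"turn":0},{"gripper":-0.2,"delta_pos":[0,0,0],"turn":0}]'; python3 -m handwheel '[{"gripper":-0.2,"delta_pos":[0,0,0.003],"turn":0},{"gripper":-0.2,"delta_pos":[0,0,0],"turn":0}]'
```

```text
time_s: 5.0
position: [0.5386, -0.3591, 0.0057]
ee_rot: [[-0.314, 0.949, -0.012], [0.949, 0.314, 0.011], [0.014, -0.008, -1.0]]
force: [-0.8, -0.1, 0.2]
opening: 0.398
time_s: 5.17
position: [0.5388, -0.3592, 0.0029]
ee_rot: [[-0.314, 0.949, -0.011], [0.949, 0.314, 0.01], [0.013, -0.007, -1.0]]
force: [0.3, 0.3, -0.1]
opening: 0.399
time_s: 5.33
position: [0.5388, -0.3592, -0.0003]
ee_rot: [[-0.314, 0.949, -0.011], [0.949, 0.314, 0.01], [0.013, -0.007, -1.0]]
force: [0.0, 0.8, 0.4]
opening: 0.405
```

```bash
python3 -m handwheel '[{"gripper":-1,"delta_pos":[0,0,0],"turn":0},{"gripper":-1,"delta_pos":[0,0,0],"turn":0},{"gripper":-1,"delta_pos":[0,0,0],"turn":0},{"gripper":-1,"delta_pos":[0,0,0],"turn":0}]' 60; python3 -c "
from bench import *
s=sensors.read_state();print(s['force'],s['wrist_torque'],s['opening'],s['position'])"
```

```text
time_s: 5.67
position: [0.5384, -0.3593, -0.0002]
ee_rot: [[-0.313, 0.95, -0.012], [0.95, 0.314, 0.01], [0.013, -0.008, -1.0]]
force: [-0.6, -0.5, 0.1]
opening: 0.148
[-0.56459413 -0.4930645   0.06017805] [ 0.08837633 -0.00612978  0.00115871] 0.14820405162601732 [ 5.38382426e-01 -3.59282309e-01 -2.32050022e-04]
```

Gripped: the opening reads 0.148, about 13 mm. I'll lift and stop short of the box for a closer look at its opening.

```bash
python3 -m handwheel '[{"gripper":-1,"delta_pos":[0,0,-0.015],"turn":0},{"gripper":-1,"delta_pos":[0,0,-0.03],"turn":0},{"gripper":-1,"delta_pos":[0,0,-0.035],"turn":0},{"gripper":-1,"delta_pos":[0,0,-0.035],"turn":0},{"gripper":-1,"delta_pos":[0,0,-0.02],"turn":0},{"gripper":-1,"delta_pos":[0.03,0.01,0],"turn":0.05},{"gripper":-1,"delta_pos":[0.035,0.011,0],"turn":0.05},{"gripper":-1,"delta_pos":[0.035,0.01,0],"turn":0.05},{"gripper":-1,"delta_pos":[0.035,0.007,0],"turn":0},{"gripper":-1,"delta_pos":[0.0,0.0,0],"turn":0}]'
python3 - <<'E'
from h import *
import pickle
r=cam("wrist"); pickle.dump(r,open("w5.pkl","wb")); im,K,D,C=r;cv2.imwrite("pics/w5.png",im)
st=sensors.read_state();print(st["force"],st["position"],np.degrees(np.arctan2(st["ee_rot"][1][1],st["ee_rot"][0][1])),st["opening"])
E
```

```text
time_s: 6.5
position: [0.5392, -0.2137, 0.128]
ee_rot: [[-0.153, 0.988, -0.032], [0.988, 0.154, 0.028], [0.032, -0.027, -0.999]]
force: [-0.3, -0.3, -3.1]
opening: 0.148
[-0.11677875  0.2556643  -4.67392596] [ 0.53885057 -0.2167797   0.12755155] 8.780599289812223 0.15088524303313305
```

View pics/w5.png

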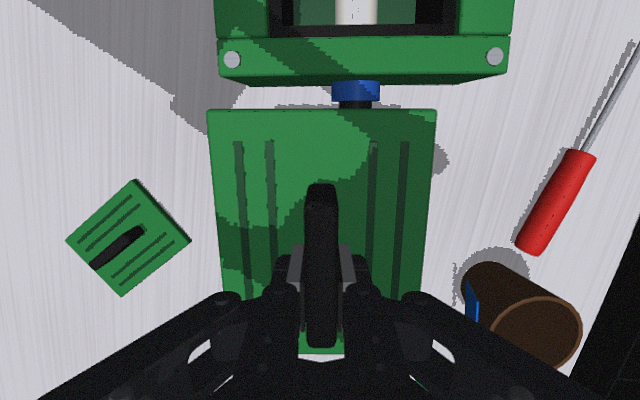

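The wrist picture shows the cover held level, its far corners at (207,110) and (437,110). The box's near rim screws are at (232,60) and (495,57).

```bash
cat > m.py <<'E'
from h import *
import pickle
r=pickle.load(open("w5.pkl","rb")); im,K,D,C=r
st=sensors.read_state()
p=cast([[232,60],[495,57]],K,D,C,.085);d=p[1]-p[0]
print("screws",p.round(4).tolist(),np.linalg.norm(d).round(4),"ang",np.degrees(np.arctan2(d[1],d[0])).round(2),"mid",p.mean(0).round(4))
T=C@np.linalg.inv(np.array(snapshot("wrist")["mount"])); R=T[:3,:3];t=T[:3,3]
for px in([[207,110],[437,110]],):
  for off in(0.010,.012,.016,):
    q=cast(px,K,D,C,t[2]+off); w=q[1]-q[0]
    loc=(q-t)@R
    print(off,"w",np.linalg.norm(w).round(4),"ang",np.degrees(np.arctan2(w[1],w[0])).round(2),"mid tool",loc.mean(0).round(4),"centre",(q.mean(0)-0.07*np.array([-np.sin(np.arctan2(w[1],w[0])),np.cos(np.arctan2(w[1],w[0])),0])).round(4))
print(t)
E
python3 m.py
```

```text
screws [[0.4686, -0.1218, 0.085], [0.6273, -0.0955, 0.085]] 0.161 ang 9.41 mid [ 0.5479 -0.1087  0.085 ]
0.01 w 0.1102 ang 8.8 mid tool [ 0.0716  0.0004 -0.0077] centre [ 0.5397 -0.2122  0.138 ]
0.012 w 0.1088 ang 8.8 mid tool [ 0.0717  0.0004 -0.0097] centre [ 0.5397 -0.2123  0.14  ]
0.016 w 0.106 ang 8.8 mid tool [ 0.0718  0.0004 -0.0137] centre [ 0.5398 -0.2123  0.144 ]
[ 0.5392325  -0.21366067  0.12799832]
```

```bash
python3 -m handwheel '[{"gripper":-1,"delta_pos":[0.038,0.005,0],"turn":0},{"gripper":-1,"delta_pos":[0.038,0.005,0],"turn":0},{"gripper":-1,"delta_pos":[0.038,0.005,0],"turn":0},{"gripper":-1,"delta_pos":[0.038,0.005,0],"turn":-0.012},{"gripper":-1,"delta_pos":[0.025,0.003,0],"turn":0},{"gripper":-1,"delta_pos":[0.0,0.0,0],"turn":0},{"gripper":-1,"delta_pos":[0.0,0.0,0],"turn":0},{"gripper":-1,"delta_pos":[0.0,0.0,0],"turn":0}]'
python3 -m handwheel '[{"gripper":-1,"delta_pos":[0.0,0.0,0],"turn":0}]'
```

```text
time_s: 7.27
position: [0.5337, -0.0446, 0.1237]
ee_rot: [[-0.15, 0.988, -0.041], [0.988, 0.15, 0.018], [0.024, -0.038, -0.999]]
force: [-0.4, -0.6, -4.4]
opening: 0.15
time_s: 7.35
position: [0.5337, -0.0461, 0.1231]
ee_rot: [[-0.148, 0.988, -0.042], [0.989, 0.149, 0.017], [0.023, -0.039, -0.999]]
force: [0.3, -0.2, -3.2]
opening: 0.15
```

```bash
python3 -m handwheel '[{"gripper":-1,"delta_pos":[0.018,0.003,0],"turn":0},{"gripper":-1,"delta_pos":[0.0,0.0,0],"turn":0},{"gripper":-1,"delta_pos":[0.0,0.0,0],"turn":0}]'
python3 - <<'E'
from h import *
import pickle
r=cam("wrist"); pickle.dump(r,open("w5.pkl","wb")); im,K,D,C=r;cv2.imwrite("pics/w6.png",im)
st=sensors.read_state();print(st["force"],st["position"],np.round(st["ee_rot"],3).tolist())
E
```

```text
time_s: 7.6
position: [0.5345, -0.033, 0.1224]
ee_rot: [[-0.14, 0.989, -0.043], [0.99, 0.141, 0.016], [0.021, -0.041, -0.999]]
force: [-0.2, -0.3, -4.4]
opening: 0.143
[ 0.06861239  0.136222   -4.74616681] [ 0.53446965 -0.03271503  0.12243963] [[-0.14, 0.989, -0.043], [0.99, 0.141, 0.016], [0.022, -0.04, -0.999]]
```

View pics/w6.png

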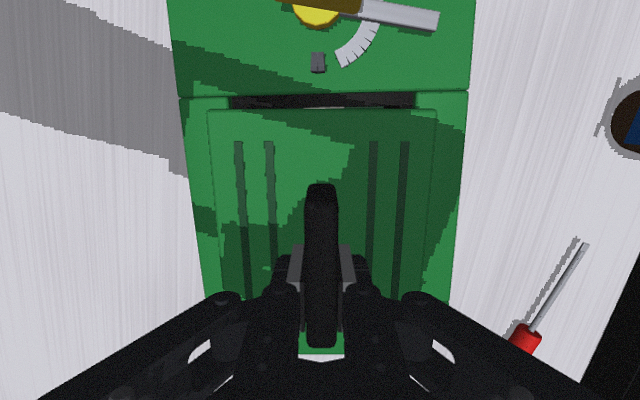

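The picture shows the opening's far edge from about (229,97) to (415,92), with the deck seam running (179,98) to (468,90). The cover's far edge lies at row 110. The rail arc ends near (340,65), and the dark stop is at (318,62).

```bash
cat > m2.py <<'E'
from h import *
import pickle
im,K,D,C=pickle.load(open("w5.pkl","rb"))
T=C@np.linalg.inv(np.array(snapshot("wrist")["mount"])); R=T[:3,:3];t=T[:3,3]
def f(a):
    p=cast(a,K,D,C,.085);d=p[1]-p[0];return p.mean(0).round(4),np.linalg.norm(d).round(4),np.degrees(np.arctan2(d[1],d[0])).round(2)
print("open far",f([[229,97],[415,92]])); print("seam",f([[179,98],[468,90]]))
print("stop",cast([[318,62]],K,D,C,.093).round(4),"rail end",cast([[340,65]],K,D,C,.0905).round(4))
# cover: far corners measured in tool frame plane z_tool=-.010
u=cv2.undistortPoints(np.array([[207.,110],[437,110]]).reshape(-1,1,2),K,D).reshape(-1,2)
M=np.linalg.inv(T)@C; d=np.c_[u,np.ones(2)]@M[:3,:3].T
q=M[:3,3]+d*((-.010-M[2,3])/d[:,2])[:,None]
mid=q.mean(0); e=(q[1]-q[0])/np.linalg.norm(q[1]-q[0]); print("w",np.linalg.norm(q[1]-q[0]),mid)
cen=mid+0.07*np.array([-e[1],e[0],0])*(-1 if -e[1]>0 else 1)
cw=R@cen+t; ew=R@e
print("cover top centre",cw.round(4),"ang",np.degrees(np.arctan2(ew[1],ew[0])).round(2),"tcp",t)
E
python3 m2.py
python3 - <<'E'
import cv2
im=cv2.imread('pics/w6.png'); 
cv2.imwrite('pics/w6c.png',cv2.resize(im[0:130,160:480],None,fx=2.5,fy=4,interpolation=2))
E
```

```text
open far (array([0.5219, 0.0463, 0.085 ]), np.float64(0.1135), np.float64(9.47))
seam (array([0.5217, 0.0468, 0.085 ]), np.float64(0.177), np.float64(9.51))
stop [[0.5183 0.0634 0.093 ]] rail end [[0.5309 0.0638 0.0905]]
w 0.10855443547626366 [ 0.07168569  0.00092384 -0.01      ]
cover top centre [ 0.5355 -0.0313  0.1324] ang 8.08 tcp [ 0.53448259 -0.03296786  0.12243322]
```

View pics/w6c.png

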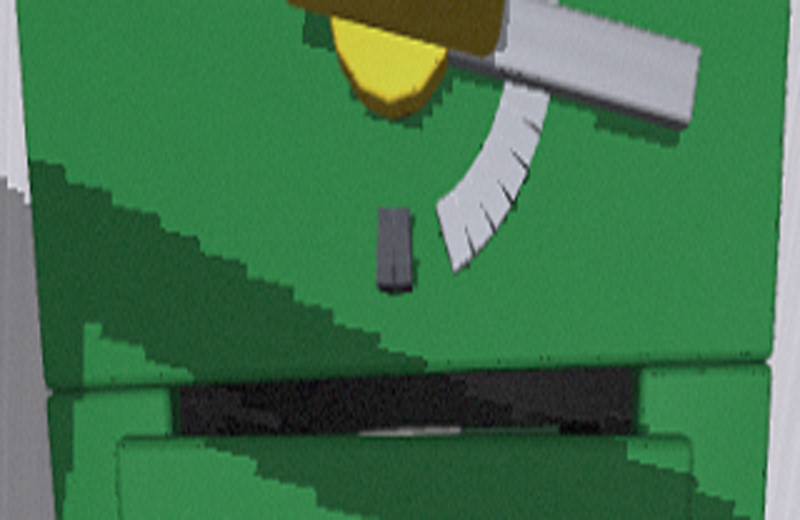

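```bash
python3 -m handwheel '[{"gripper":-1,"delta_pos":[0.006,0.001,0.005],"turn":-0.025},{"gripper":-1,"delta_pos":[0,0,0.005],"turn":0},{"gripper":-1,"delta_pos":[0.0,0.0,0.005],"turn":0},{"gripper":-1,"delta_pos":[0.0,0.0,0],"turn":0},{"gripper":-1,"delta_pos":[0.0,0.0,0],"turn":0}]'
cat > chk.py <<'E'
from h import *
st=sensors.read_state();R=np.array(st["ee_rot"]);t=np.array(st["position"])
e=np.radians(9.5);a=np.arctan2(R[1,1],R[0,1])
c=t+R@np.array([.0018,.0008,-.010])
h=np.array([.5338,-.0250,.089]); d=h-c
d2=d-R[:,2]*(d[2]/R[2,2])
print("cover top",c.round(4),"ang",np.degrees(a).round(2),"tool-x,y needed",(R.T@d2).round(4)[:2],"turn",(a-e).round(3),"down",(-d[2]).round(4),"tilt",R[2,:2].round(3),"F",np.round(st["force"],1),"tq",np.round(st["wrist_torque"],2),st["time_s"])
E
python3 chk.py
```

```text
time_s: 8.12
position: [0.5338, -0.0281, 0.1055]
ee_rot: [[-0.164, 0.985, -0.044], [0.986, 0.165, 0.016], [0.023, -0.041, -0.999]]
force: [0.6, -0.2, -4.0]
opening: 0.153
cover top [ 0.5347 -0.0263  0.1155] ang 9.52 tool-x,y needed [0.0008 0.0004] turn 0.0 down 0.0265 tilt [ 0.023 -0.041] F [ 0.6 -0.2 -4. ] tq [-0.03 -0.06 -0.02] 8.1167
```

```bash
python3 -m handwheel '[{"gripper":-1,"delta_pos":[0.001,0.0005,0.004],"turn":0},{"gripper":-1,"delta_pos":[0,0,0.004],"turn":0},{"gripper":-1,"delta_pos":[0.0,0.0,0.004],"turn":0},{"gripper":-1,"delta_pos":[0.0,0.0,0],"turn":0},{"gripper":-1,"delta_pos":[0.0,0.0,0],"turn":0}]'
python3 chk.py
```

```text
time_s: 8.53
position: [0.5333, -0.0266, 0.0918]
ee_rot: [[-0.165, 0.985, -0.045], [0.986, 0.165, 0.016], [0.023, -0.041, -0.999]]
force: [0.2, 0.6, -3.5]
opening: 0.15
cover top [ 0.5342 -0.0249  0.1018] ang 9.53 tool-x,y needed [-0.0003  0.0001] turn 0.001 down 0.0128 tilt [ 0.023 -0.041] F [ 0.2  0.6 -3.5] tq [-0.02 -0.08 -0.  ] 8.5333
```

```bash
for i in 1 2; do python3 -m handwheel '[{"gripper":-1,"delta_pos":[0,0,0.002],"turn":0},{"gripper":-1,"delta_pos":[0,0,0.001],"turn":0},{"gripper":-1,"delta_pos":[0.0,0.0,0],"turn":0}]' >/dev/null; python3 chk.py; done
```

```text
cover top [ 0.5342 -0.0248  0.0987] ang 9.54 tool-x,y needed [-0.0003 -0.    ] turn 0.001 down 0.0097 tilt [ 0.023 -0.041] F [-0.3 -0.2 -4.1] tq [ 0.01 -0.06  0.  ] 8.7833
cover top [ 0.5343 -0.0248  0.0958] ang 9.54 tool-x,y needed [-0.0003 -0.0003] turn 0.001 down 0.0068 tilt [ 0.023 -0.04 ] F [ 0.4 -1.2 -4.2] tq [ 0.05 -0.11 -0.01] 9.0333
```

```bash
python3 -m handwheel '[{"gripper":-1,"delta_pos":[0,0,0.002],"turn":0},{"gripper":-1,"delta_pos":[0,0,0.001],"turn":0},{"gripper":-1,"delta_pos":[0.0,0.0,0],"turn":0}]' >/dev/null; python3 chk.py;  python3 -m handwheel '[{"gripper":-1,"delta_pos":[0,0,0.0015],"turn":0},{"gripper":-1,"delta_pos":[0.0,0.0,0],"turn":0}]' >/dev/null; python3 chk.py
```

```text
cover top [ 0.5343 -0.0248  0.0927] ang 9.54 tool-x,y needed [-0.0002 -0.0004] turn 0.001 down 0.0037 tilt [ 0.023 -0.04 ] F [-0.2 -0.8 -4.3] tq [-0.05 -0.05 -0.02] 9.2833
cover top [ 0.5342 -0.0248  0.0909] ang 9.54 tool-x,y needed [-0.0002 -0.0003] turn 0.001 down 0.0019 tilt [ 0.023 -0.04 ] F [-1.1  0.5 -4.3] tq [-0.01 -0.04 -0.04] 9.45
```

```bash
python3 -m handwheel '[{"gripper":-1,"delta_pos":[0,0,0.0015],"turn":0},{"gripper":-1,"delta_pos":[0.0,0.0,0],"turn":0}]' >/dev/null; python3 chk.py;  python3 -m handwheel '[{"gripper":-1,"delta_pos":[0,0,0.0015],"turn":0},{"gripper":-1,"delta_pos":[0.0,0.0,0],"turn":0}]' >/dev/null; python3 chk.py
```

```text
cover top [ 0.5342 -0.0247  0.0893] ang 9.54 tool-x,y needed [-0.0002 -0.0004] turn 0.001 down 0.0003 tilt [ 0.023 -0.04 ] F [-0.2 -0.2 -4.4] tq [-0.05 -0.03 -0.05] 9.6167
cover top [ 0.5345 -0.0247  0.089 ] ang 9.54 tool-x,y needed [-0.0002 -0.0008] turn 0.001 down -0.0 tilt [ 0.022 -0.038] F [-0.2 -0.6 -2.8] tq [-0.09 -0.01 -0.06] 9.7833
```

```bash
python3 -m handwheel '[{"gripper":-1,"delta_pos":[0,0,0.0015],"turn":0},{"gripper":-1,"delta_pos":[0.0,0.0,0],"turn":0}]' >/dev/null; python3 chk.py;  python3 -m handwheel '[{"gripper":-1,"delta_pos":[0,0,0.0015],"turn":0},{"gripper":-1,"delta_pos":[0.0,0.0,0],"turn":0}]' >/dev/null; python3 chk.py
```

```text
cover top [ 0.5349 -0.0247  0.0888] ang 9.54 tool-x,y needed [-0.0001 -0.0012] turn 0.001 down -0.0002 tilt [ 0.022 -0.037] F [-0.1 -1.3 -2.9] tq [-0.09 -0.05 -0.06] 9.95
cover top [ 0.5352 -0.0247  0.0886] ang 9.53 tool-x,y needed [-0.     -0.0014] turn 0.001 down -0.0004 tilt [ 0.021 -0.035] F [-0.9 -0.2 -1.8] tq [-0.17  0.02 -0.06] 10.1167
```

```bash
python3 -m handwheel '[{"gripper":-0.5,"delta_pos":[0,0,0],"turn":0},{"gripper":-0.5,"delta_pos":[0,0,0],"turn":0},{"gripper":-0.2,"delta_pos":[0.0,0.0,0],"turn":0},{"gripper":-0.2,"delta_pos":[0.0,0.0,0],"turn":0},{"gripper":-0.2,"delta_pos":[0.0,0.0,-0.02],"turn":0},{"gripper":-0.2,"delta_pos":[0.0,0.0,-0.03],"turn":0},{"gripper":-0.2,"delta_pos":[0.0,0.0,-0.03],"turn":0},{"gripper":-0.2,"delta_pos":[0.0,0.0,-0.02],"turn":0},{"gripper":-0.2,"delta_pos":[0.0,0.0,0],"turn":0}]'
python3 - <<'E'
from h import *
import pickle
r=cam("wrist"); pickle.dump(r,open("w7.pkl","wb")); w=r[0]
t=cam("top"); s=cam("scene"); pickle.dump((r,t,s),open("w7.pkl","wb"))
a=cv2.resize(t[0][175:260,250:375],(400,272),interpolation=2); b=cv2.resize(s[0][150:250,262:362],(272,272),interpolation=2)
o=np.zeros((600,800,3),np.uint8); o[:320,:512]=cv2.resize(w,(512,320),interpolation=3); o[322:594,:400]=a;o[322:594,405:677]=b
cv2.imwrite("pics/w7.png",o)
print(np.round(sensors.read_state()["ee_rot"],3).tolist())
E
```

```text
time_s: 10.87
position: [0.538, -0.028, 0.18]
ee_rot: [[-0.165, 0.985, -0.041], [0.986, 0.166, 0.016], [0.023, -0.038, -0.999]]
force: [0.8, 0.9, 1.0]
opening: 0.398
[[-0.164, 0.985, -0.051], [0.986, 0.166, 0.018], [0.026, -0.047, -0.999]]
```

View pics/w7.png

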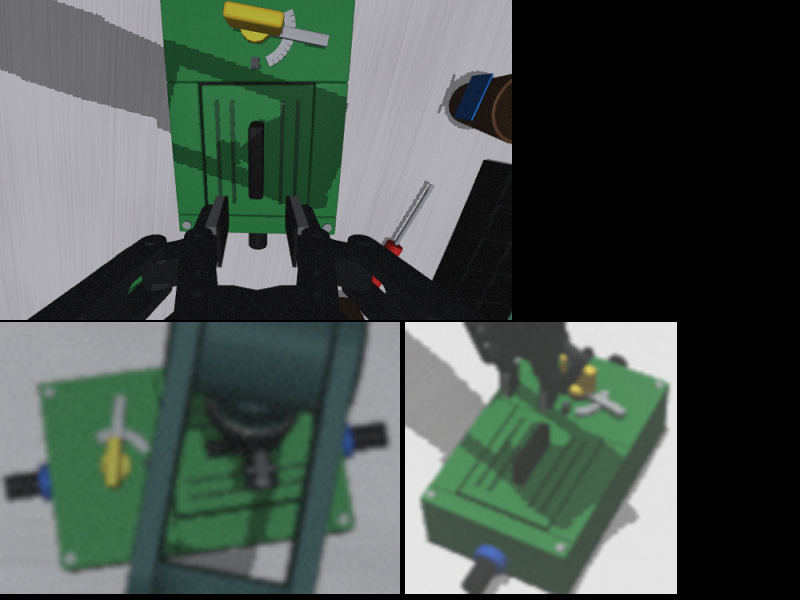

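The wrist, top and scene views show the cover seated in the opening with an even gap all round. The latch tongue sits about 0.2 rad from +x. In the earlier crop, the notch lies between the rail end and the stop. Next I measure the wing.

```bash
python3 - <<'E'
from h import *
import pickle
r,t,s=pickle.load(open("w7.pkl","rb"))
for n,(im,K,D,C) in(("w",r),("t",t),("s",s)):
    hsv=cv2.cvtColor(im,cv2.COLOR_BGR2HSV)
    m=cv2.inRange(hsv,(20,120,110),(35,255,255))
    if n=="w": m[150:]=0
    for c in cv2.findContours(m,cv2.RETR_EXTERNAL,cv2.CHAIN_APPROX_NONE)[0]:
        if cv2.contourArea(c)<25: continue
        q=cv2.minAreaRect((cast(c.reshape(-1,2),K,D,C,.139)[:,:2]*1000).astype(np.float32))
        print(n,cv2.boundingRect(c),np.round(q[0],1),np.round(q[1],1),round(q[2],1))
# cover check (wrist): green plate top z .089 block top centre
im,K,D,C=r
a=[[411,51],[360,40]]
print("tongue end",cast([[409,50]],K,D,C,.1).round(4))
p=np.array([.5338,-.025,0]);e=np.radians(9.5);X=np.array([np.cos(e),np.sin(e),0]);Y=np.array([-np.sin(e),np.cos(e),0])
print("expected plate far corners",proj([p-.055*X+.07*Y+[0,0,.089],p+.055*X+.07*Y+[0,0,.089]],K,D,C).round(1).tolist(),"block top far",proj([p+s*.007*X+.035*Y+[0,0,.125] for s in(-1,1)],K,D,C).round(1).tolist())
g=im[95:115,230:410].astype(int).sum(2); print("dark row/col",[(x, int(95+g[:,x-230].argmin())) for x in(270,320,370)])
g=im[130:150,230:410].astype(int).sum((0,2)); print("cols dark",[int(230+i) for i in np.argsort(g)[:14]])
E
```

```text
w (301, 36, 34, 16) [516.4  78.5] [ 6.8 20.2] 88.6
w (279, 1, 76, 34) [513.9  93.3] [11.1 44.5] 88.5
t (282, 212, 9, 14) [511.6  89.3] [38.1 23.3] 2.0
tongue end [[0.5782 0.0923 0.1   ]]
expected plate far corners [[249.6, 106.3], [391.8, 106.2]] block top far [[308.0, 158.0], [328.2, 158.1]]
dark row/col [(270, 105), (320, 103), (370, 105)]
cols dark [252, 391, 251, 250, 392, 390, 354, 372, 373, 371, 393, 370, 353, 253]
```

```bash
python3 -m handwheel '[{"gripper":-0.2,"delta_pos":[0.035,-0.001,0],"turn":0},{"gripper":-0.2,"delta_pos":[0.035,-0.001,0],"turn":0},{"gripper":-0.2,"delta_pos":[0.03,-0.001,0],"turn":-0.1},{"gripper":-0.2,"delta_pos":[0,0,0],"turn":-0.12},{"gripper":-0.2,"delta_pos":[0,0,0],"turn":-0.12},{"gripper":-0.2,"delta_pos":[0,0,0],"turn":-0.12},{"gripper":-0.2,"delta_pos":[0,0,0],"turn":-0.12},{"gripper":-0.2,"delta_pos":[0,0,0],"turn":-0.12},{"gripper":-0.2,"delta_pos":[0,0,0],"turn":-0.12},{"gripper":-0.2,"delta_pos":[0,0,0],"turn":-0.12}]'
```

```text
time_s: 11.85
position: [0.5022, 0.0751, 0.1511]
ee_rot: [[-0.901, 0.424, -0.093], [0.424, 0.905, 0.017], [0.092, -0.024, -0.996]]
force: [0.2, 0.2, -0.4]
opening: 0.405
```

```bash
cat > lc.py <<'E'
from h import *
st=sensors.read_state();R=np.array(st["ee_rot"]);t=np.array(st["position"])
a=np.degrees(np.arctan2(R[1,1],R[0,1])); th=np.radians(99.5-a)
c=t-R[:,2]*.03; d=np.array([.514,.0933,c[2]])-c
print("t",round(st["time_s"],2),"grip",c.round(4),"theta",th.round(3),"need",(R.T@d).round(4),"tcpz",t[2].round(4),"tilt",R[2,:2].round(3),"F",np.round(st["force"],1),"Tq",np.round(st["wrist_torque"],3),"op",round(st["opening"],3),"q6",round(st["joints"][5],2))
E
python3 -m handwheel '[{"gripper":-0.2,"delta_pos":[0,0,-0.005],"turn":-0.1},{"gripper":-0.2,"delta_pos":[0,0,0],"turn":-0.1},{"gripper":-0.2,"delta_pos":[0,0,0],"turn":-0.1},{"gripper":-0.2,"delta_pos":[0,0,0],"turn":-0.1},{"gripper":-0.2,"delta_pos":[0,0,0],"turn":0},{"gripper":-0.2,"delta_pos":[0,0,0],"turn":0},{"gripper":-0.2,"delta_pos":[0,0,0],"turn":0}]' >/dev/null;python3 lc.py
```

```text
t 12.43 grip [0.4969 0.0745 0.1688] theta 0.187 need [-0.0166  0.0191 -0.0018] tcpz 0.139 tilt [0.124 0.014] F [ 0.2 -0.2  0.5] Tq [-0.052 -0.083  0.008] op 0.4 q6 -1.53
```

```bash
python3 -m handwheel '[{"gripper":-0.2,"delta_pos":[-0.008,0.01,-0.004],"turn":0},{"gripper":-0.2,"delta_pos":[-0.008,0.009,0],"turn":0},{"gripper":-0.2,"delta_pos":[0,0,0],"turn":0},{"gripper":-0.2,"delta_pos":[0,0,0],"turn":0},{"gripper":-0.2,"delta_pos":[0,0,0],"turn":0}]' >/dev/null;python3 lc.py
```

```text
t 12.85 grip [0.5128 0.0937 0.1677] theta 0.193 need [-0.0012 -0.0003 -0.0002] tcpz 0.1379 tilt [0.13  0.012] F [ 0.1  0.  -1. ] Tq [-0.025 -0.038  0.005] op 0.401 q6 -1.49
```

```bash
python3 -m handwheel '[{"gripper":-0.2,"delta_pos":[-0.002,0,0.012],"turn":0},{"gripper":-0.2,"delta_pos":[-0.002,0,0.012],"turn":0},{"gripper":-0.2,"delta_pos":[-0.002,0,0.01],"turn":0},{"gripper":-0.2,"delta_pos":[0,0,0],"turn":0},{"gripper":-0.2,"delta_pos":[0,0,0],"turn":0}]' >/dev/null;python3 lc.py
```

```text
t 13.27 grip [0.513  0.0931 0.1284] theta 0.195 need [-0.001   0.0002 -0.0001] tcpz 0.0987 tilt [0.133 0.011] F [1.  0.2 0.6] Tq [-0.037 -0.061 -0.021] op 0.4 q6 -1.49
```

```bash
python3 -m handwheel '[{"gripper":-0.2,"delta_pos":[-0.002,0,0.009],"turn":0},{"gripper":-0.2,"delta_pos":[0,0,0],"turn":0},{"gripper":-0.58,"delta_pos":[0,0,0],"turn":0},{"gripper":-0.58,"delta_pos":[0,0,0],"turn":0},{"gripper":-0.58,"delta_pos":[0,0,0],"turn":0},{"gripper":-0.58,"delta_pos":[0,0,0],"turn":0}]' 20 >/dev/null;python3 lc.py
```

```text
t 13.77 grip [0.5138 0.0929 0.1181] theta 0.195 need [-0.0002  0.0004 -0.    ] tcpz 0.0884 tilt [0.133 0.011] F [ 0.  -1.4  0.5] Tq [-0.023 -0.073  0.006] op 0.212 q6 -1.49
```

```bash
python3 -m handwheel '[{"gripper":-0.58,"delta_pos":[0,0,0],"turn":0.06},{"gripper":-0.58,"delta_pos":[0,0,0],"turn":0.06},{"gripper":-0.58,"delta_pos":[0,0,0],"turn":0.06},{"gripper":-0.58,"delta_pos":[0,0,0],"turn":0.06},{"gripper":-0.58,"delta_pos":[0,0,0],"turn":0}]' >/dev/null;python3 lc.py
python3 -m handwheel '[{"gripper":-0.58,"delta_pos":[0,0,0],"turn":0.06},{"gripper":-0.58,"delta_pos":[0,0,0],"turn":0.06},{"gripper":-0.58,"delta_pos":[0,0,0],"turn":0.06},{"gripper":-0.58,"delta_pos":[0,0,0],"turn":0}]' >/dev/null;python3 lc.py
```

```text
t 14.18 grip [0.515  0.0928 0.1201] theta 0.444 need [0.0011 0.0002 0.0001] tcpz 0.0904 tilt [ 0.127 -0.021] F [-0.3  0.1 -2.2] Tq [ 0.006 -0.088  0.046] op 0.211 q6 -1.24
t 14.52 grip [0.5148 0.0925 0.1205] theta 0.622 need [0.001  0.0004 0.0001] tcpz 0.0907 tilt [ 0.121 -0.045] F [-1.2 -1.7  0.5] Tq [-0.208  0.232  0.094] op 0.21 q6 -1.06
```

```bash
for i in 1 ; do python3 -m handwheel '[{"gripper":-0.58,"delta_pos":[0.001,0,0],"turn":0.06},{"gripper":-0.58,"delta_pos":[0,0,0],"turn":0.06},{"gripper":-0.58,"delta_pos":[0,0,0],"turn":0.06},{"gripper":-0.58,"delta_pos":[0,0,0],"turn":0}]' >/dev/null;python3 lc.py;done
python3 -m handwheel '[{"gripper":-0.58,"delta_pos":[0.0005,0,0],"turn":0.06},{"gripper":-0.58,"delta_pos":[0,0,0],"turn":0.06},{"gripper":-0.58,"delta_pos":[0,0,0],"turn":0.04},{"gripper":-0.58,"delta_pos":[0,0,0],"turn":0}]' >/dev/null;python3 lc.py
python3 -m handwheel '[{"gripper":-0.58,"delta_pos":[0,0,0],"turn":0.05},{"gripper":-0.58,"delta_pos":[0,0,0],"turn":0.05},{"gripper":-0.58,"delta_pos":[0,0,0],"turn":0}]' >/dev/null;python3 lc.py
```

```text
t 14.85 grip [0.5142 0.0923 0.1214] theta 0.797 need [0.0007 0.0007 0.    ] tcpz 0.0916 tilt [ 0.11  -0.066] F [-1.7 -0.2  1.5] Tq [-0.097  0.139  0.045] op 0.212 q6 -0.88
t 15.18 grip [0.5141 0.0922 0.122 ] theta 0.948 need [0.0008 0.0008 0.    ] tcpz 0.0922 tilt [ 0.097 -0.081] F [-0.4 -1.  -1. ] Tq [-0.141 -0.002  0.097] op 0.209 q6 -0.73
t 15.43 grip [0.514  0.0921 0.1218] theta 1.041 need [0.0009 0.0008 0.    ] tcpz 0.0921 tilt [ 0.089 -0.09 ] F [-1.5 -2.   1.1] Tq [-0.235  0.099  0.145] op 0.21 q6 -0.63
```

```bash
python3 -m handwheel '[{"gripper":-0.58,"delta_pos":[0.0005,0.0005,0.003],"turn":0.04},{"gripper":-0.58,"delta_pos":[0,0,0],"turn":0.04},{"gripper":-0.58,"delta_pos":[0,0,0],"turn":0}]' >/dev/null;python3 lc.py
for i in 1 2; do python3 -m handwheel '[{"gripper":-0.58,"delta_pos":[0,0,0],"turn":0.04},{"gripper":-0.58,"delta_pos":[0,0,0],"turn":0}]' >/dev/null;python3 lc.py; done
```

```text
t 15.68 grip [0.5138 0.0919 0.1214] theta 1.114 need [ 0.001   0.0009 -0.    ] tcpz 0.0916 tilt [ 0.08  -0.096] F [-1.7 -0.5  0.1] Tq [-0.127  0.141  0.011] op 0.209 q6 -0.56
t 15.85 grip [0.5138 0.092  0.1216] theta 1.148 need [ 0.0009  0.0009 -0.    ] tcpz 0.0918 tilt [ 0.077 -0.099] F [-0.7 -1.6 -0.1] Tq [-0.127  0.073  0.137] op 0.213 q6 -0.53
t 16.02 grip [0.5137 0.0921 0.1217] theta 1.182 need [ 0.0009  0.0009 -0.    ] tcpz 0.092 tilt [ 0.074 -0.101] F [-0.8 -1.3 -0.5] Tq [-0.145  0.174  0.114] op 0.208 q6 -0.49
```

```bash
cat > tg.py <<'E'
from h import *
A=np.array([.514,.0933]);e=np.radians(9.5)
for n in("wrist","scene","top"):
    im,K,D,C=cam(n); hsv=cv2.cvtColor(im,cv2.COLOR_BGR2HSV)
    v,u=np.nonzero((hsv[...,1]<60)&(hsv[...,2]>70))
    for z in(.099,):
        P=cast(np.c_[u,v],K,D,C,z)[:,:2]-A; r=np.hypot(*P.T); th=(e-np.arctan2(P[:,1],P[:,0])+np.pi)%(2*np.pi)-np.pi
        k=(r>.042)&(r<.064)&(th>-.3)&(th<2)
        hh=np.histogram(th[k],bins=np.arange(-.3,2.05,.1))
        print(n,k.sum(),"med",np.median(th[k]).round(3) if k.any() else None,dict((round(b,1),int(c)) for b,c in zip(hh[1],hh[0]) if c))
E
python3 tg.py
```

```text
wrist 237 med 0.982 {np.float64(0.9): 168, np.float64(1.0): 68, np.float64(1.5): 1}
scene 30 med 0.995 {np.float64(0.5): 1, np.float64(0.6): 1, np.float64(0.7): 1, np.float64(0.8): 4, np.float64(0.9): 8, np.float64(1.0): 9, np.float64(1.1): 4, np.float64(1.4): 1, np.float64(1.5): 1}
top 0 med None {}
```

```bash
python3 -m handwheel '[{"gripper":-0.58,"delta_pos":[0.001,0.001,0.001],"turn":0.05},{"gripper":-0.58,"delta_pos":[0,0,0],"turn":0.05},{"gripper":-0.58,"delta_pos":[0,0,0],"turn":0.05},{"gripper":-0.58,"delta_pos":[0,0,0],"turn":0}]' >/dev/null;python3 lc.py
for i in 1 ; do python3 -m handwheel '[{"gripper":-0.58,"delta_pos":[0.001,0.0005,0.001],"turn":0.04},{"gripper":-0.58,"delta_pos":[0,0,0],"turn":0.04},{"gripper":-0.58,"delta_pos":[0,0,0],"turn":0}]' >/dev/null;python3 lc.py; done; python3 tg.py
```

```text
t 16.5 grip [0.5134 0.0926 0.1216] theta 1.332 need [ 0.0004  0.0008 -0.0001] tcpz 0.0919 tilt [ 0.056 -0.113] F [-2.8 -1.4  2.6] Tq [-0.135  0.187  0.262] op 0.212 q6 -0.34
t 16.75 grip [0.5131 0.0926 0.1222] theta 1.408 need [ 0.0003  0.0011 -0.0001] tcpz 0.0924 tilt [ 0.045 -0.118] F [-1.5 -1.4  1.2] Tq [-0.032  0.243  0.061] op 0.209 q6 -0.26
wrist 254 med 1.228 {np.float64(1.1): 57, np.float64(1.2): 196, np.float64(1.7): 1}
scene 33 med 1.243 {np.float64(0.5): 1, np.float64(0.6): 1, np.float64(0.7): 1, np.float64(0.8): 1, np.float64(0.9): 2, np.float64(1.0): 1, np.float64(1.1): 7, np.float64(1.2): 8, np.float64(1.3): 7, np.float64(1.4): 2, np.float64(1.5): 1, np.float64(1.6): 1}
top 17 med 1.255 {np.float64(1.1): 4, np.float64(1.2): 9, np.float64(1.3): 4}
```

Latch is at about 1.24. From here I go in small steps and watch the torque.

```bash
for i in 1 2 3; do python3 -m handwheel '[{"gripper":-0.58,"delta_pos":[0,0.0004,0],"turn":0.03},{"gripper":-0.58,"delta_pos":[0,0,0],"turn":0}]' >/dev/null;python3 lc.py; done; python3 tg.py|head -1
```

```text
t 17.07 grip [0.5132 0.0927 0.1225] theta 1.436 need [ 0.0004  0.0009 -0.0001] tcpz 0.0928 tilt [ 0.042 -0.12 ] F [-1.7 -2.1  1.9] Tq [-0.18   0.256  0.005] op 0.208 q6 -0.24
t 17.23 grip [0.5136 0.0927 0.122 ] theta 1.464 need [ 0.0004  0.0005 -0.    ] tcpz 0.0923 tilt [ 0.039 -0.121] F [-1.4 -1.1  1.5] Tq [-0.058  0.116  0.066] op 0.212 q6 -0.21
t 17.4 grip [0.5136 0.0927 0.1219] theta 1.492 need [ 0.0005  0.0005 -0.    ] tcpz 0.0921 tilt [ 0.035 -0.123] F [-1.9 -0.7  2.2] Tq [-0.145  0.354  0.051] op 0.208 q6 -0.18
wrist 266 med 1.316 {np.float64(1.2): 94, np.float64(1.3): 170, np.float64(1.8): 2}
```

```bash
for i in 1 2 3; do python3 -m handwheel '[{"gripper":-0.58,"delta_pos":[0,0.0002,0],"turn":0.025},{"gripper":-0.58,"delta_pos":[0,0,0],"turn":0}]' >/dev/null;python3 lc.py; python3 tg.py|head -1; done
```

```text
t 17.72 grip [0.5135 0.0924 0.1219] theta 1.518 need [ 0.0007  0.0007 -0.0001] tcpz 0.0922 tilt [ 0.032 -0.125] F [-3.  -0.6  2.4] Tq [-0.19   0.363  0.052] op 0.211 q6 -0.16
wrist 194 med 1.332 {np.float64(1.2): 33, np.float64(1.3): 159, np.float64(1.8): 2}
t 18.03 grip [0.5135 0.0924 0.1219] theta 1.544 need [ 0.0008  0.0007 -0.0001] tcpz 0.0922 tilt [ 0.028 -0.126] F [-2.7 -2.2  1.6] Tq [-0.144  0.474  0.121] op 0.214 q6 -0.13
wrist 127 med 1.347 {np.float64(1.2): 5, np.float64(1.3): 121, np.float64(1.8): 1}
t 18.35 grip [0.5136 0.0925 0.1219] theta 1.57 need [ 0.0007  0.0006 -0.0001] tcpz 0.0922 tilt [ 0.025 -0.127] F [-3.3 -2.7  2.9] Tq [-0.252  0.51   0.204] op 0.211 q6 -0.1
wrist 80 med 1.358 {np.float64(1.3): 79, np.float64(1.9): 1}
```

```bash
python3 -m handwheel '[{"gripper":-0.58,"delta_pos":[0,0,0],"turn":-0.03},{"gripper":-0.58,"delta_pos":[0,0,0],"turn":-0.03},{"gripper":-0.58,"delta_pos":[0,0,0],"turn":0}]' >/dev/null;python3 lc.py; python3 tg.py
cat > tz.py <<'E'
from h import *
A=np.array([.514,.0933]);e=np.radians(9.5)
for n in("wrist","scene"):
    im,K,D,C=cam(n); hsv=cv2.cvtColor(im,cv2.COLOR_BGR2HSV)
    v,u=np.nonzero((hsv[...,1]<60)&(hsv[...,2]>70))
    P=cast(np.c_[u,v],K,D,C,.097)[:,:2]-A; r=np.hypot(*P.T); th=(e-np.arctan2(P[:,1],P[:,0])+np.pi)%(2*np.pi)-np.pi
    k=(r>.030)&(r<.075)&(abs(th-1.35)<.3)
    m=np.zeros(im.shape[:2],np.uint8); m[v[k],u[k]]=255
    c=max(cv2.findContours(m,cv2.RETR_EXTERNAL,cv2.CHAIN_APPROX_NONE)[0],key=cv2.contourArea).reshape(-1,2)
    for z in(.102,.097,.092):
        P=cast(c,K,D,C,z)[:,:2]-A; a=np.median((e-np.arctan2(P[:,1],P[:,0])))
        q=cv2.minAreaRect((P*1000).astype(np.float32)); print(n,z,"rmax",np.hypot(*P.T).max().round(4),"th",a.round(3),np.round(q[1],1))
E
python3 tz.py
```

```text
t 18.75 grip [0.5138 0.0928 0.1219] theta 1.506 need [ 0.0005  0.0004 -0.    ] tcpz 0.0922 tilt [ 0.034 -0.124] F [-3.1 -1.9  2.2] Tq [-0.219  0.525  0.061] op 0.207 q6 -0.17
wrist 262 med 1.327 {np.float64(1.2): 66, np.float64(1.3): 194, np.float64(1.8): 2}
scene 33 med 1.316 {np.float64(0.5): 1, np.float64(0.7): 1, np.float64(0.8): 1, np.float64(0.9): 2, np.float64(1.0): 1, np.float64(1.1): 3, np.float64(1.2): 7, np.float64(1.3): 9, np.float64(1.4): 7, np.float64(1.5): 1}
top 19 med 1.339 {np.float64(1.2): 5, np.float64(1.3): 11, np.float64(1.4): 3}
wrist 0.102 rmax 0.0584 th 1.287 [ 7.1 26.7]
wrist 0.097 rmax 0.0623 th 1.308 [ 7.3 27.5]
wrist 0.092 rmax 0.0663 th 1.326 [ 7.6 28.3]
scene 0.102 rmax 0.0742 th 1.321 [21.9 36.7]
scene 0.097 rmax 0.0702 th 1.343 [22.  36.9]
scene 0.092 rmax 0.0663 th 1.37 [22.1 37.1]
```

```bash
python3 - <<'E'
import re
s=open("tz.py").read().replace("A=np","import pickle\nr0,t0,s0=pickle.load(open('w7.pkl','rb'));W={'wrist':r0,'scene':s0}\nA=np").replace("cam(n)","W[n]").replace("1.35","0.19")
exec(s)
E
```

```text
wrist 0.102 rmax 0.065 th 0.2 [19.4 36.2]
wrist 0.097 rmax 0.0658 th 0.18 [19.8 36.9]
wrist 0.092 rmax 0.0667 th 0.161 [20.2 37.6]
scene 0.102 rmax 0.0683 th 0.309 [16.3 35.8]
scene 0.097 rmax 0.0655 th 0.26 [16.4 35.9]
scene 0.092 rmax 0.063 th 0.206 [16.5 36.1]
```

Wrist and scene rays now agree on a tongue height of 92 mm, against 97 mm while riding the rail, so the latch has dropped 5 mm. I'll let go and retreat.

```bash
python3 -m handwheel '[{"gripper":-0.2,"delta_pos":[0,0,0],"turn":0},{"gripper":-0.2,"delta_pos":[0,0,0],"turn":0},{"gripper":-0.2,"delta_pos":[0,0,0],"turn":0},{"gripper":-0.2,"delta_pos":[0,0,0],"turn":0}]'; python3 lc.py; python3 tz.py
```

```text
time_s: 19.33
position: [0.5127, 0.0941, 0.0916]
ee_rot: [[-0.222, 0.967, -0.122], [0.974, 0.225, 0.007], [0.034, -0.118, -0.992]]
force: [0.2, -0.2, 0.4]
opening: 0.401
t 19.33 grip [0.5163 0.0939 0.1213] theta 1.508 need [-0.     -0.0024  0.0003] tcpz 0.0916 tilt [ 0.034 -0.118] F [ 0.2 -0.2  0.4] Tq [-0.011 -0.065 -0.021] op 0.401 q6 -0.16
wrist 0.102 rmax 0.0587 th 1.205 [10.3 32.4]
wrist 0.097 rmax 0.0626 th 1.227 [10.7 33.4]
wrist 0.092 rmax 0.0665 th 1.257 [11.  34.4]
scene 0.102 rmax 0.0742 th 1.31 [21.9 36.7]
scene 0.097 rmax 0.0702 th 1.338 [22.  36.8]
scene 0.092 rmax 0.0663 th 1.364 [22.1 37. ]
```

Contact force is zero and the tongue is unchanged. Lifting clear now, then the final check.

```bash
python3 -m handwheel '[{"gripper":-0.2,"delta_pos":[0.0005,-0.0018,-0.015],"turn":0},{"gripper":-0.2,"delta_pos":[0.0005,-0.0018,-0.015],"turn":0},{"gripper":-0.2,"delta_pos":[0.001,-0.003,-0.03],"turn":0},{"gripper":-0.2,"delta_pos":[0.001,-0.003,-0.03],"turn":0},{"gripper":-0.2,"delta_pos":[0,0,-0.02],"turn":0},{"gripper":-0.2,"delta_pos":[0,0,0],"turn":0},{"gripper":-0.2,"delta_pos":[0,0,0],"turn":0}]'; python3 tz.py; python3 tg.py
python3 - <<'E'
from h import *
R={}
for n in("wrist","scene"):
    im,K,D,C=cam(n); hsv=cv2.cvtColor(im,cv2.COLOR_BGR2HSV)
    m=cv2.inRange(hsv,(20,120,60),(35,255,255))
    for c in cv2.findContours(m,cv2.RETR_EXTERNAL,cv2.CHAIN_APPROX_NONE)[0]:
        if cv2.contourArea(c)<25: continue
        for z in(.139,.134):
            q=cv2.minAreaRect((cast(c.reshape(-1,2),K,D,C,z)[:,:2]*1000).astype(np.float32))
            if abs(q[0][0]-514)<60 and abs(q[0][1]-93)<60: print(n,z,np.round(q[0],1),np.round(q[1],1),round(q[2],1))
E
```

```text
time_s: 20.02
position: [0.5152, 0.0944, 0.2033]
ee_rot: [[-0.222, 0.967, -0.128], [0.974, 0.225, 0.007], [0.036, -0.123, -0.992]]
force: [-0.3, -0.4, -0.1]
opening: 0.398
wrist 0.102 rmax 0.0614 th 1.229 [11.4 34.3]
wrist 0.097 rmax 0.0637 th 1.242 [11.6 35. ]
wrist 0.092 rmax 0.066 th 1.253 [11.8 35.6]
scene 0.102 rmax 0.0742 th 1.31 [21.9 36.7]
scene 0.097 rmax 0.0702 th 1.338 [22.  36.8]
scene 0.092 rmax 0.0663 th 1.364 [22.1 37. ]
wrist 234 med 1.298 {np.float64(1.1): 3, np.float64(1.2): 117, np.float64(1.3): 111, np.float64(1.4): 3}
scene 35 med 1.3 {np.float64(0.4): 1, np.float64(0.5): 1, np.float64(0.6): 1, np.float64(0.7): 1, np.float64(0.8): 1, np.float64(0.9): 2, np.float64(1.0): 1, np.float64(1.1): 3, np.float64(1.2): 7, np.float64(1.3): 9, np.float64(1.4): 6, np.float64(1.5): 1, np.float64(1.6): 1}
top 35 med 1.316 {np.float64(-0.1): 1, np.float64(0.1): 1, np.float64(0.2): 3, np.float64(0.4): 1, np.float64(1.2): 9, np.float64(1.3): 14, np.float64(1.4): 6}
wrist 0.139 [516.2  99.4] [23.1 48.5] 16.7
wrist 0.134 [516.1  97.9] [23.6 49.6] 16.7
```

The latch angle agrees across three cameras (1.30–1.32), but the scene view could be misled by the tongue's end face. I'll back off and check the drop from an oblique wrist view.

```bash
python3 -m handwheel '[{"gripper":-0.2,"delta_pos":[-0.035,0,0],"turn":0},{"gripper":-0.2,"delta_pos":[-0.035,0,0],"turn":0},{"gripper":-0.2,"delta_pos":[-0.035,0,0],"turn":0},{"gripper":-0.2,"delta_pos":[-0.035,0,0],"turn":0},{"gripper":-0.2,"delta_pos":[0,0,0],"turn":0},{"gripper":-0.2,"delta_pos":[0,0,0],"turn":0},{"gripper":-0.2,"delta_pos":[0,0,0],"turn":0}]'
cat > wz.py <<'E'
from h import *
im,K,D,C=cam("wrist"); hsv=cv2.cvtColor(im,cv2.COLOR_BGR2HSV); cv2.imwrite("pics/last.png",im)
print("cam",C[:3,3].round(3))
for vmin in(110,140):
  m=cv2.inRange(hsv,(20,120,vmin),(35,255,255)); m[230:]=0
  for c in cv2.findContours(m,cv2.RETR_EXTERNAL,cv2.CHAIN_APPROX_NONE)[0]:
    if cv2.contourArea(c)<100: continue
    for z in(.139,.134):
        q=cv2.minAreaRect((cast(c.reshape(-1,2),K,D,C,z)[:,:2]*1000).astype(np.float32)); print(vmin,cv2.boundingRect(c),z,np.round(q[0],1),np.round(q[1],1),round(q[2],1))
E
python3 wz.py; python3 tz.py|head -3; python3 tg.py|tail -1
```

```text
time_s: 20.95
position: [0.5441, -0.0456, 0.1895]
ee_rot: [[-0.226, 0.964, -0.142], [0.973, 0.23, 0.009], [0.041, -0.136, -0.99]]
force: [0.8, -0.4, 1.2]
opening: 0.397
cam [0.552 0.027 0.36 ]
110 (323, 0, 37, 34) 0.139 [520.2  80.1] [22.4 18.8] 11.1
110 (323, 0, 37, 34) 0.134 [519.5  81.3] [22.9 19.2] 11.1
140 (329, 0, 22, 33) 0.139 [519.6  81.2] [10.3 19.3] 24.7
140 (329, 0, 22, 33) 0.134 [518.9  82.5] [10.6 19.8] 24.7
140 (323, 0, 10, 29) 0.139 [511.3  79.5] [ 4.5 16.5] 24.5
140 (323, 0, 10, 29) 0.134 [510.4  80.6] [ 4.6 16.9] 24.5
wrist 0.102 rmax 0.0655 th 1.266 [13.8 35. ]
wrist 0.097 rmax 0.0653 th 1.267 [14.  35.7]
wrist 0.092 rmax 0.0651 th 1.268 [14.3 36.4]
top 4 med 1.335 {np.float64(1.2): 1, np.float64(1.3): 3}
```

```bash
python3 -m handwheel '[{"gripper":-0.2,"delta_pos":[0.012,0.035,-0.01],"turn":0},{"gripper":-0.2,"delta_pos":[0.012,0.035,-0.01],"turn":0},{"gripper":-0.2,"delta_pos":[0.012,0.03,-0.01],"turn":0},{"gripper":-0.2,"delta_pos":[0,0,0],"turn":0},{"gripper":-0.2,"delta_pos":[0,0,0],"turn":0},{"gripper":-0.2,"delta_pos":[0,0,0],"turn":0}]'
python3 wz.py; python3 tz.py|head -3; python3 tg.py|tail -1
```

```text
time_s: 21.75
position: [0.635, 0.0203, 0.2033]
ee_rot: [[-0.233, 0.961, -0.151], [0.972, 0.237, 0.008], [0.044, -0.145, -0.988]]
force: [0.7, 0.1, 0.3]
opening: 0.397
cam [0.643 0.093 0.373]
110 (223, 61, 14, 30) 0.139 [539.9  97.1] [ 7.5 20.2] 25.0
110 (223, 61, 14, 30) 0.134 [537.7  97.1] [ 7.6 20.7] 25.0
110 (188, 40, 26, 63) 0.139 [517.3  94.2] [11.2 43.2] 24.5
110 (188, 40, 26, 63) 0.134 [514.6  94.2] [11.5 44.2] 24.5
140 (188, 40, 20, 33) 0.139 [512.9 103.3] [10.5 22.8] 24.7
140 (188, 40, 20, 33) 0.134 [510.1 103.5] [10.7 23.3] 24.7
wrist 0.102 rmax 0.065 th 1.183 [11.6 34.8]
wrist 0.097 rmax 0.065 th 1.217 [11.8 35.5]
wrist 0.092 rmax 0.0652 th 1.252 [12.  36.1]
top 0 med None {}
```

The oblique view puts the wing top's centre at x = 514.6 mm if it is dropped (z = 134) and 517.3 mm if it is riding (z = 139). The axis is at 514.0 mm, so the latch has dropped. Handing in.

```bash
python3 - <<'E'
from h import *
im,K,D,C=cam("wrist")
p=np.array([.5338,-.025,0]);e=np.radians(9.5);X=np.array([np.cos(e),np.sin(e),0]);Y=np.array([-np.sin(e),np.cos(e),0])
q=proj([p-.055*X+.07*Y+[0,0,.089],p+.055*X+.07*Y+[0,0,.089],p+.03*X+.07*Y+[0,0,.089]],K,D,C).round(1); print(q.tolist())
u,v=map(int,q[2]); print("dark gap row",v-10+int(im[v-10:v+10,u].astype(int).sum(1).argmin()),"expected",v)
st=sensors.read_state();print(np.round(st["force"],1),np.abs(st["joint_velocities"]).max())
bot.hand_in()
E
```

```text
[[171.0, 131.1], [285.2, 140.6], [258.1, 138.3]]
dark gap row 135 expected 138
[-0.1 -0.1 -0.2] 0.005488584878392098
the job is handed in; nothing more can be done
```

I put the largest green cover home in the valve box, turned the latch clockwise until it dropped, let go, and handed in at about 22 s of the 67 s allowed. `hand_in` gives no verdict, so success rests on the checks below.

**First grasp missed:** the pad tips sit about 20–25 mm short of the reported TCP, so the fingers shut on top of the grip block. The cover did not move, and the second, deeper grasp held.

**Tool tilt:** the tool drifted from level to as much as 0.15 rad by the end, and the moves gave me no way to correct it. I therefore released the cover just as it touched the ledge and straddled the latch loosely.

**Checks at the end:**
- **Cover:** after release, its edges lay within about 1–3 px of where they should be at home. At the last look, the gap line was 3 px (about 2 mm) from the prediction, roughly the expected width of the gap.
- **Latch angle:** about 1.31 rad, agreeing between the wing's direction and the tongue.
- **Latch height:** two wrist views fit a drop of about 5 mm: wing top at 133–134 mm and tongue about 5–6 mm lower. I gave the scene-camera height little weight, because the tongue's end face can mislead it.
- **Forces:** the wrist never read more than about 5 N or about 0.26 N m about the latch axis. It read near zero at the end, with the gripper well clear.

**Not checked:** I did not measure the bystanders at the end. No contact with them showed in the force readings.

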